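# Fit up a flat lug against an upright tube

### The arm

A 6-joint arm with a two-finger parallel gripper is mounted at the origin on the work surface. World frame = base frame: x ahead of the robot, y to its left, z up, the work surface at z = 0. Lengths are in m, angles in degrees, forces in N, time in s.
With the tool pointing down it reaches from about 0.35 to 0.875 m from the base axis. Payload 4.2 kg.
Tool frame: the origin (TCP) lies midway between the tips of the shut fingers; the grasp point (between the pads) lies 19 mm behind it; z points along the fingers, y is the direction in which the jaws open and shut (so a half turn about z gives the same grasp; the last joint's range is limited). The gripper opens to 87 mm and grips with 3 to 60 N. Pads are 19 mm wide; open, the fingers measure 117 mm over their backs; the gripper's body (75 mm by 190 mm) begins 51 mm behind the grasp point.
Start: joints at [-48.381, 22.042, 0.453, 0, -68.411, -14.817], TCP at [0.282, -0.558, 0.223] pointing down, gripper open.
Joint ranges: [-179.83, 179.83], [-69.29, 118.12], [-61.27, 80.66], [-181.25, 117.63], [-171.15, -9.14], [-177.46, 177.46]. Speed limits (degrees/s): [159.86, 159.86, 180, 180, 180, 180].

### API

Orientations are given as a 3x3 rotation matrix whose columns are the frame's x, y, z axes.
In Python, from station import r gives the robot as it stands.
- The arm moves only by the tool carry_out, never from a script. Its argument "steps" is a list of rows, each a list of 2 entries, a list of its own where there are three numbers: the shift along the tool's x, y, z in cm, then the turn about the tool's z in degrees. In form: [[[x, y, z], twist], ...]. A call has 1 to 20 rows; each row is the pose to reach, as a shift and turn from the pose measured when the call began, along the tool's axes at that moment; what a row does not reach only later rows make up. A row lasts 1/10 s, in which the tool goes at most 50 mm and 8.59 degrees, less where a joint would pass 70% of its speed; a pose out of reach is approached as far as the arm can. A call with a gripper value outside its range is refused whole. "gripper" is the gripper's target within -1 to 1 (fully open at 1, half-way at 0, shut at -1), set as the call begins (left out, the last holds). The fingers move at their own pace and stop on an object; the grip force is fixed at half the most. Time passes only in rows, so rows that repeat a pose let the fingers close. It gives the time, the measured TCP pose, the force and the opening at its end, in the units of the state.
- r.sense(): the state, without advancing time (a new reading comes with each control period).
- r.capture(name): name is "side" or "top"; returns the picture (400x640x3 uint8, red, green, blue); there is no depth.
- r.calibration(name): a dict with "camera_matrix" (3x3 intrinsics, pixels), "world_from_camera" (4x4, takes a point from camera to world coordinates). Camera axes: x right, y up, looking along -z (the intrinsics and any distortion apply to the point x, -y, -z); pixel columns grow to the right and rows downward; lengths in m; the calibration is good to about 2 mm. A picture is of the moment at which its call begins. calibration takes no time and is no camera call.
- r.finish_job(): hands the job in, once; it reports no verdict.
Trained networks look in the newest picture that a camera, given by its name, has taken for a name from the list of things; names that differ only in an ending like _2 or _b are one class to them, and where a whole thing is asked for, a point or a joint stands for the part that bears it (a point fixed in the world has none). Each returns a list of dicts, best first, with "confidence" (0 to 1); they miss things now and then, are a little off and sometimes report something else, mostly with a low value. They report only what shows in the picture. A call takes as long as a camera call. They do not tell look-alikes from the thing itself.
- r.cut_out(camera, target): "pixels" (400x640 bool, what is visible of it).
- r.place_of(camera, target): "centre" ([x, y, z] in m, in world coordinates, good to about 4 mm: a listed point, or the origin of a listed thing).
The state is a dict: "time_s": time; "joints": joint angles; "joint_velocities": joint speeds; "effort": joint torques, N m; "tcp_pos": TCP position; "ee_rot": TCP orientation; "wrist_force": force on the tool from outside, world axes, zero at the start; "moment": the same for the moment, N m; "gripper_width": opening from 0.0 (shut) to 1.0 (fully open).
Only numpy, scipy, OpenCV 4.12 (cv2) and the standard library are available. Lean on these libraries where they do the work, as an engineer would, in place of code of your own. Each camera call takes 0.05 s, during which the arm holds its last target. There are 200 camera calls.

### The job

With a light touch of the fingertips, slide the long lug along its lane until its hole end hangs well out over the tray's open front, still lying in the tray; then grip it by the overhanging end, lift it out, and lay it flat on the riser block of the weld fixture, square and in line with the upright tube, its plain end eased up until it just touches the tube, and let go. Never bear down hard on the tray or the fixture nor shove the tube, do not drop the lug, and leave the short lug and the tools alone.

Things in the scene. Friction and masses are not known exactly. Their poses are not given: they have to be found in the camera images.
- lug_center (a point): Centre (half-way up) of the long lug, a plain flat steel bar 150 (x) x 50 (y) x 4 (z) mm, about 0.24 kg, lying flat in one of the tray's two lanes. Its -x end has a 14 mm hole and looks to the tray's open front, 10 to 45 mm inside it. The lane's ribs leave 2 mm each side, so it cannot be gripped there. It slides easily: friction on the lane floor about 0.25, at the fingertips more.
- lug_hole_end (a point): Middle of the long lug's hole end face, 75 mm from lug_center towards its -x; the hole's centre is 18 mm in from it. Axes as lug_center's.
- lug_butt (a point): Middle of the long lug's plain end face, 75 mm from lug_center towards its +x. Axes as lug_center's.
- tray: Fixed grey sheet-steel tray on legs, 200 (x) x 120 (y) mm; origin between its feet, 0 to 12 mm above the bench. Two lanes along x, floors 62 mm above the origin, centred at y = +29 and -29 mm, 54 mm wide between ribs 4 mm thick and 10 mm high. Closed by a like wall at the back (x = +100 mm), open at the front (x = -100 mm), with free space before it. The sheet stands no more than 25 N.
- short_lug: Short lug in the other lane, 100 x 50 x 4 mm, with the same hole: leave it. Origin: centre of its underside, x along its length.
- fixture: Fixed weld fixture, plate 240 (x) x 150 (y) x 15 mm; origin: centre of the plate's underside, x towards the tube. Aluminium riser block 90 (x) x 56 (y) mm from x = -80 to +10 mm, centred in y, its flat top 60 mm above the origin, free space in front. Behind the tube an angle bracket 100 mm high; beside it, on -y, a toggle clamp 145 mm high. It must not be pushed with more than 30 N.
- post: Upright 50 x 50 mm square steel tube in the fixture, held by the toggle clamp and not to be pushed with more than 15 N; its top 125 mm above the bench; origin: centre of its foot, at x = +40 mm, 15 mm up in the fixture's frame, same axes. Its front face is at x = -25 mm of this frame (+15 mm of the fixture's), centred on the riser.
- seat (a point): Point on the tube's front face, on the fixture's centre line, level with the riser's top; axes as the fixture's. The middle of the lug's plain end belongs here (its underside at this height). The lug then overhangs the riser's front by 55 mm.
- wrench: Open-ended wrench lying on the bench, 180 mm long; leave it.
- try_square: Steel square, 100 x 107 mm, 20 mm high stock, lying on the bench; leave it.
- hammer: Hammer with wooden handle, 260 mm, lying on the bench; leave it.
- wire_brush: Brush with wooden handle, 220 mm, lying on the bench; leave it.
- spray_can: White can standing on the bench, 56 mm across, 170 mm high; leave it.
- holder: Brass marker holder, 140 mm long, 13 mm thick, lying on the bench; leave it.
Mind the look-alikes: they are no part of the job. Leave any brown look-alike of the part that bears lug_center alone.

How it is judged:
By the outcome, as a careful person would: the job done as asked, in the order asked, and still so for the second after the job is handed in, with the robot touching nothing.
It also fails if it takes over 72 s, if anything falls off the work surface, if the arm or the gripper's body presses on something with over 40 N, if the wrist force passes 120 N, or if a joint passes its speed limit or range.

## Working session

There is one attempt and no reset: what is moved stays moved. The work goes in short steps, Python scripts to look and compute and a tool call to move; the robot and the scene stay as the last step left them, time stands still between calls to the robot, and variables do not carry over. Pictures are saved under pics/ and viewed, about 8 in all and at most 12, crops included, and the job is handed in when it is done.

Besides the shell and the picture viewer there is one more tool, called after "Request:" as a command line: name --argument value ..., lists and objects as JSON in quotes. carry_out: Moves the arm, as the interface text tells. Its arguments: {"type":"object","properties":{"steps":{"type":"array","items":{"type":"array"}},"gripper":{"type":"number"}},"required":["steps"]}

```bash
ls; mkdir -p pics; python3 - <<'E'
from station import r
import cv2,numpy as np
for n in("top","side"):
    im=r.capture(n); cv2.imwrite(f"pics/{n}0.png",im[:,:,::-1])
    c=r.calibration(n); print(n,np.round(c["camera_matrix"],1).tolist(),np.round(c["world_from_camera"],3).tolist(),[k for k in c])
    for t in("lug_center","lug_hole_end","lug_butt","tray","short_lug","fixture","post","seat"):
        print(t,[(np.round(d["centre"],4).tolist(),round(d["confidence"],2)) for d in r.place_of(n,t)])
s=r.sense();print(s["time_s"],s["tcp_pos"],np.round(s["ee_rot"],3).tolist(),s["wrist_force"],s["gripper_width"])
E
```

```text
pics
top [[499.0, 0.0, 312.3], [0.0, 499.0, 205.1], [0.0, 0.0, 1.0]] [[-0.019, 0.983, -0.185, 0.262], [-1.0, -0.023, -0.018, -0.006], [-0.022, 0.184, 0.983, 1.489], [0.0, 0.0, 0.0, 1.0]] ['camera_matrix', 'world_from_camera']
lug_center [([0.6276, 0.2112, 0.0685], 0.89), ([0.3447, -0.2166, -0.0015], 0.78), ([0.3983, 0.2025, 0.0026], 0.62), ([0.2777, 0.3893, -0.0], 0.61), ([0.6319, 0.1771, 0.0034], 0.37)]
lug_hole_end [([0.2767, -0.263, -0.0022], 0.8), ([0.3528, 0.4105, -0.0009], 0.78), ([0.37, 0.2697, -0.0009], 0.76), ([0.5516, 0.2151, 0.0664], 0.68)]
lug_butt [([0.403, -0.1814, 0.0019], 0.86), ([0.2094, 0.3674, 0.0002], 0.78), ([0.705, 0.2096, 0.0691], 0.75), ([0.4198, 0.13, 0.0014], 0.61)]
tray [([0.6334, 0.1794, 0.0044], 0.63)]
short_lug [([0.6209, 0.152, 0.0688], 0.77)]
fixture [([0.5818, -0.1918, -0.0006], 0.96)]
post [([0.6263, -0.1885, 0.0135], 0.59)]
seat [([0.6067, -0.1849, 0.0592], 0.97)]
side [[437.7, 0.0, 323.1], [0.0, 437.7, 196.5], [0.0, 0.0, 1.0]] [[-0.847, 0.399, -0.351, 0.062], [-0.531, -0.645, 0.55, 0.765], [-0.007, 0.652, 0.758, 1.126], [0.0, 0.0, 0.0, 1.0]] ['came
[... 211 characters left out ...]
, 0.0688], 0.97), ([0.2806, -0.2651, 0.0048], 0.93), ([0.3487, 0.41, -0.002], 0.87), ([0.375, 0.2715, 0.002], 0.73)]
lug_butt [([0.427, 0.13, -0.0016], 0.88), ([0.2073, 0.3668, 0.0032], 0.87), ([0.7065, 0.2031, 0.072], 0.74), ([0.4051, -0.1805, 0.0008], 0.58)]
tray [([0.6314, 0.1792, 0.0083], 0.8), ([0.5469, 0.4499, 0.0007], 0.35)]
short_lug [([0.6202, 0.1579, 0.0656], 0.97)]
fixture [([0.5829, -0.1859, 0.0003], 0.59)]
post [([0.6335, -0.1921, 0.0168], 0.82)]
seat [([0.6008, -0.1889, 0.061], 0.9), ([0.5853, -0.189, -0.0003], 0.37)]
0.9 [ 0.28185891 -0.55782596  0.22253927] [[-0.893, -0.451, 0.0], [-0.451, 0.893, -0.0], [-0.0, -0.0, -1.0]] [0.41130732 0.34064184 0.02089273] 1.0041305526555029
```

View pics/top0.png

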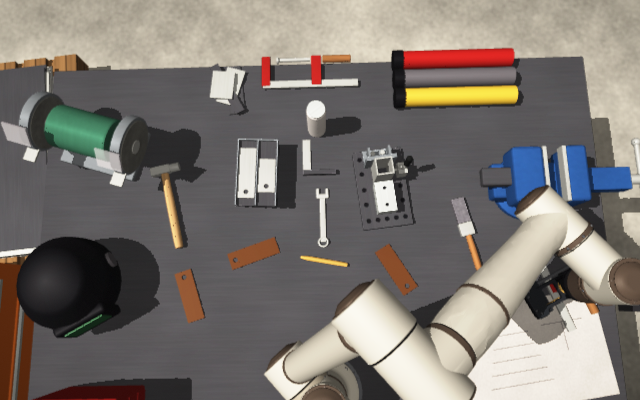

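```bash
python3 - <<'E'
import cv2
a=cv2.imread("pics/top0.png")[110:290,200:290] if 0 else cv2.imread("pics/top0.png")[20:120,190:290]
b=cv2.imread("pics/top0.png")[20:120,335:435]
cv2.imwrite("pics/crop0.png",cv2.resize(cv2.hconcat([a,b]),(800,400),interpolation=cv2.INTER_CUBIC))
E
```

```text
(no output)
```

View pics/crop0.png

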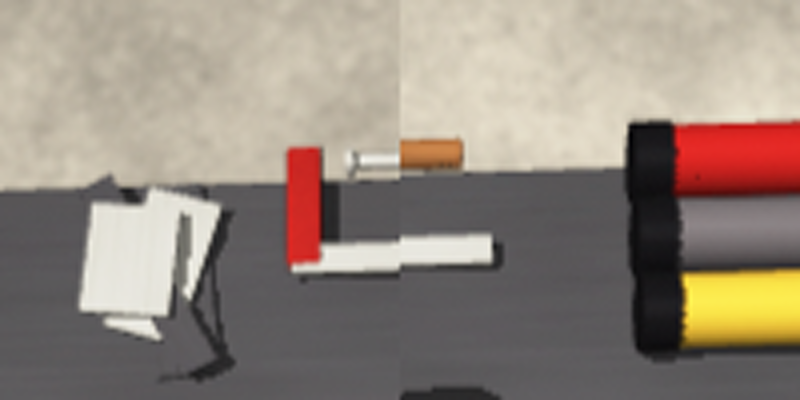

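View pics/side0.png

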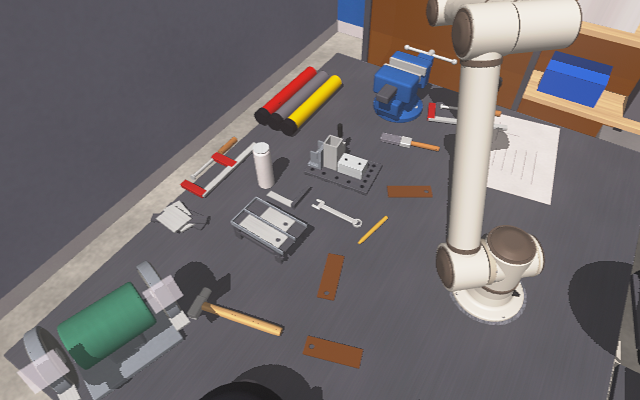

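The tray (257,172) holds the grey long lug in its left lane (246,176) and the short lug in the right one (267,176). The brown bars at (254,252), (190,295) and (396,268) are look-alikes. The grey bar in the +y lane fits the description, because it lies in the tray and is longer. The fixture is at (384,187). My crop missed the tray, so I'm taking one on target.

```bash
python3 - <<'E'
import cv2
I=cv2.imread("pics/top0.png")
a=I[130:215,215:300]; b=I[145:230,345:430]
cv2.imwrite("pics/crop1.png",cv2.resize(cv2.hconcat([a,b]),(800,400),interpolation=cv2.INTER_CUBIC))
E
```

```text
(no output)
```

View pics/crop1.png

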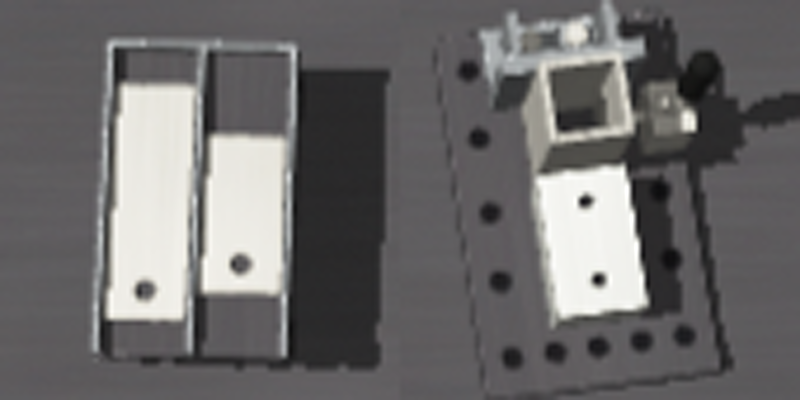

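```bash
cat > h.py <<'E'
import cv2,numpy as np
from station import r
def project(n,P):
    c=r.calibration(n);P=np.atleast_2d(np.array(P,float));T=np.linalg.inv(c["world_from_camera"])
    q=P@T[:3,:3].T+T[:3,3];q=q*[1,-1,-1];q=q@np.array(c["camera_matrix"]).T
    return q[:,:2]/q[:,2:]
def rect(n,im,z,x0,y0,size,s=4000):
    # rectified: rows go down with -x, cols go right with -y ; (x0,y0)=upper-left (max x, max y)
    w=[[x0,y0,z],[x0-size,y0,z],[x0,y0-size,z],[x0-size,y0-size,z]]
    d=np.float32([[0,0],[0,size*s],[size*s,0],[size*s,size*s]])
    H=cv2.getPerspectiveTransform(project(n,w).astype(np.float32),d)
    return cv2.warpPerspective(im,H,(int(size*s),int(size*s)),flags=cv2.INTER_CUBIC)
E
python3 - <<'E'
from h import *
out=[]
for n in("top","side"):
    im=cv2.imread(f"pics/{n}0.png")
    out.append(cv2.vconcat([cv2.resize(rect(n,im,z,x0,y0,.24,2000),(300,300)) if 0 else cv2.resize(rect(n,im,z,x0,y0,.25,1200),(300,300)) for z,x0,y0 in((.068,.76,.30),(.06,.71,-.06))]))
cv2.imwrite("pics/rect.png",cv2.hconcat(out))
for n in("top","side"):
    im=cv2.imread(f"pics/{n}0.png")
    for t,p,z in(("lug_center",(.63,.21),.069),("short_lug",(.62,.153),.069),("seat",(.56,-.19),.06)):
        R=rect(n,im,z,p[0]+.12,p[1]+.12,.24)
        g=cv2.cvtColor(R,cv2.COLOR_BGR2GRAY)
        vals=g[440:520,440:520];th=(np.median(vals)+80)/2
        m=(g>th).astype(np.uint8);m=cv2.morphologyEx(m,cv2.MORPH_OPEN,np.ones((41,41)))
        _,L,S,C=cv2.connectedComponentsWithStats(m)
        k=L[480,480] or L[500,500]
        cs,_=cv2.findContours((L==k).astype(np.uint8),cv2.RETR_EXTERNAL,cv2.CHAIN_APPROX_NONE)
        (cx,cy),(w,h),a=cv2.minAreaRect(cs[0])
        print(n,t,"med",np.median(vals),"xy",round(p[0]+.12-cy/4000,4),round(p[1]+.12-cx/4000,4),"size mm",round(w/4,1),round(h/4,1),"ang",round(a,2))
E
```

```text
top lug_center med 234.0 xy 0.6313 0.2092 size mm 51.8 152.0 ang 2.59
top short_lug med 234.0 xy 0.6216 0.1521 size mm 51.4 101.7 ang 2.33
top seat med 244.0 xy 0.5529 -0.192 size mm 92.2 60.3 ang 83.7
side lug_center med 209.0 xy 0.6331 0.2086 size mm 55.0 152.2 ang 2.5
side short_lug med 210.0 xy 0.6231 0.1503 size mm 54.9 101.1 ang 2.01
side seat med 221.0 xy 0.5473 -0.1778 size mm 100.7 94.8 ang 83.79
```

View pics/rect.png

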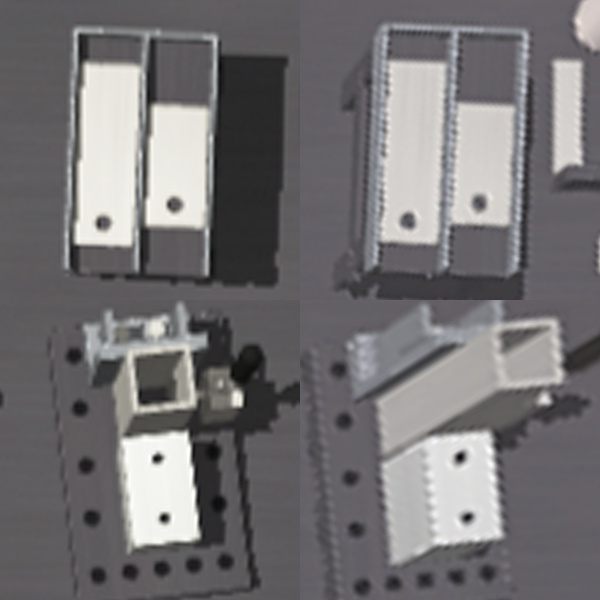

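```bash
cat >> h.py <<'E'
def goto(x,y,z,yaw):
    s=r.sense();R=np.array(s["ee_rot"]);d=R.T@(np.array([x,y,z])-s["tcp_pos"])
    cur=np.degrees(np.arctan2(R[1,0],R[0,0]));t=-((yaw-cur+180)%360-180)
    print("t",round(s["time_s"],2),"tcp",np.round(s["tcp_pos"],4),"yaw",round(cur,2),"F",np.round(s["wrist_force"],2),"w",round(s["gripper_width"],3),"| shift cm",np.round(d*100,2),"twist",round(t,2),"j6",round(s["joints"][5],1))
E
python3 -c "
from h import *
goto(.657,.208,.225,177.5)"
```

```text
t 0.9 tcp [ 0.2819 -0.5578  0.2225] yaw -153.2 F [0.41 0.34 0.02] w 1.004 | shift cm [-68.02  51.44  -0.25] twist 29.3 j6 -14.8
```

Request:
carry_out --gripper -1 --steps '[[[-68, 51.4, -0.3], 29.3], [[-68, 51.4, -0.3], 29.3], [[-68, 51.4, -0.3], 29.3], [[-68, 51.4, -0.3], 29.3], [[-68, 51.4, -0.3], 29.3], [[-68, 51.4, -0.3], 29.3], [[-68, 51.4, -0.3], 29.3], [[-68, 51.4, -0.3], 29.3], [[-68, 51.4, -0.3], 29.3], [[-68, 51.4, -0.3], 29.3], [[-68, 51.4, -0.3], 29.3], [[-68, 51.4, -0.3], 29.3], [[-68, 51.4, -0.3], 29.3], [[-68, 51.4, -0.3], 29.3], [[-68, 51.4, -0.3], 29.3], [[-68, 51.4, -0.3], 29.3], [[-68, 51.4, -0.3], 29.3], [[-68, 51.4, -0.3], 29.3], [[-68, 51.4, -0.3], 29.3], [[-68, 51.4, -0.3], 29.3]]'

```text
time_s: 2.9
tcp_pos: [0.6565, 0.2068, 0.2253]
ee_rot: [[-0.999, 0.044, -0.001], [0.044, 0.999, -0.001], [0.001, -0.001, -1.0]]
wrist_force: [-1.2, -0.4, 0.1]
gripper_width: 0.003
```

```bash
python3 -c "
from h import *
goto(.657,.208,.09,177.5)"
```

```text
t 2.9 tcp [0.6565 0.2068 0.2253] yaw 177.49 F [-1.25 -0.36  0.06] w 0.003 | shift cm [-0.06  0.13 13.53] twist -0.01 j6 -123.4
```

Request:
carry_out --steps '[[[0, 0.1, 4], 0], [[0, 0.1, 8], 0], [[0, 0.1, 12], 0], [[0, 0.1, 14], 0], [[0, 0.1, 14.5], 0], [[0, 0.1, 14.5], 0]]'

```text
time_s: 3.5
tcp_pos: [0.6564, 0.2062, 0.0808]
ee_rot: [[-0.999, 0.045, -0.001], [0.045, 0.999, -0.001], [0.001, -0.001, -1.0]]
wrist_force: [-0.9, 1.1, 0.8]
gripper_width: 0.009
```

Request:
carry_out --steps '[[[0, 0, 0.2], 0], [[0, 0, 0.4], 0], [[0, 0, 0.5], 0], [[0, 0, 0.5], 0]]'

```text
time_s: 3.9
tcp_pos: [0.6565, 0.2063, 0.0764]
ee_rot: [[-0.999, 0.045, -0.0], [0.045, 0.999, -0.001], [0.0, -0.001, -1.0]]
wrist_force: [-0.3, -0.5, -0.4]
gripper_width: 0.007
```

Request:
carry_out --steps '[[[0, 0.1, 0.1], 0], [[0, 0.1, 0.2], 0], [[0, 0.1, 0.3], 0], [[0, 0.1, 0.3], 0]]'

```text
time_s: 4.3
tcp_pos: [0.6564, 0.2074, 0.0731]
ee_rot: [[-0.999, 0.045, -0.001], [0.045, 0.999, -0.001], [0.001, -0.001, -1.0]]
wrist_force: [-0.5, 1.5, 0.6]
gripper_width: 0.006
```

Request:
carry_out --steps '[[[0, 0, 0.05], 0], [[0, 0, 0.1], 0], [[0, 0, 0.1], 0]]'

```text
time_s: 4.6
tcp_pos: [0.6565, 0.2074, 0.0727]
ee_rot: [[-0.999, 0.045, -0.0], [0.045, 0.999, -0.001], [0.0, -0.001, -1.0]]
wrist_force: [-1.1, -0.8, 3.1]
gripper_width: 0.006
```

Request:
carry_out --steps '[[[0, 0, 0.05], 0], [[0, 0, 0.1], 0], [[0, 0, 0.1], 0]]'

```text
time_s: 4.9
tcp_pos: [0.6568, 0.2074, 0.0726]
ee_rot: [[-0.999, 0.044, 0.001], [0.044, 0.999, -0.001], [-0.001, -0.001, -1.0]]
wrist_force: [-1.9, -0.6, 5.1]
gripper_width: 0.004
```

Request:
carry_out --steps '[[[0.2, 0, 0.12], 0], [[0.5, 0, 0.12], 0], [[0.9, 0, 0.12], 0], [[1.3, 0, 0.12], 0], [[1.7, 0, 0.12], 0], [[2.0, 0, 0.12], 0]]'

```text
time_s: 5.5
tcp_pos: [0.638, 0.2089, 0.0726]
ee_rot: [[-0.999, 0.044, 0.004], [0.044, 0.999, 0.001], [-0.004, 0.001, -1.0]]
wrist_force: [1.6, -0.2, 5.7]
gripper_width: 0.003
```

```bash
python3 - <<'E'
from h import *
for n in("top","side"):
    im=r.capture(n);cv2.imwrite(f"pics/{n}1.png",im[:,:,::-1])
    for t in("lug_hole_end","lug_center"): print(n,t,[np.round(d["centre"],4).tolist() for d in r.place_of(n,t) if d["centre"][2]>.05])
goto(.657,.208,.0727,177.5)
cv2.imwrite("pics/v1.png",cv2.resize(cv2.imread("pics/side1.png")[170:290,200:360],(800,600),interpolation=cv2.INTER_CUBIC))
E
```

```text
top lug_hole_end [[0.5335, 0.2137, 0.0684]]
top lug_center [[0.611, 0.2074, 0.0685]]
side lug_hole_end [[0.5387, 0.212, 0.0708]]
side lug_center [[0.6145, 0.2121, 0.0731]]
t 5.8 tcp [0.6376 0.2089 0.0726] yaw 177.48 F [-0.59  0.12  6.46] w 0.005 | shift cm [-1.95 -0.01 -0.  ] twist -0.02 j6 -124.5
```

View pics/v1.png

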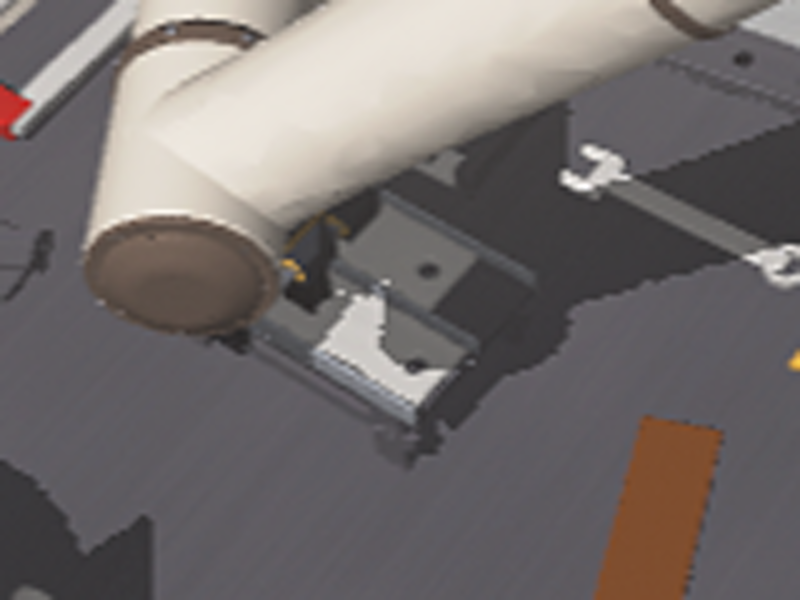

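The lug follows the fingertip: its hole end is now at the front edge, around (415,400) in the crop. I'm carrying on another 6.3 cm.

Request:
carry_out --steps '[[[0.2, 0, 0.1], 0], [[0.6, 0, 0.1], 0], [[1.0, 0, 0.1], 0], [[1.5, 0, 0.1], 0], [[2.0, 0, 0.1], 0], [[2.5, 0, 0.1], 0], [[3.0, 0, 0.1], 0], [[3.3, 0, 0.1], 0]]'

```text
time_s: 6.6
tcp_pos: [0.6055, 0.211, 0.0726]
ee_rot: [[-0.999, 0.043, 0.007], [0.043, 0.999, 0.002], [-0.006, 0.002, -1.0]]
wrist_force: [1.7, 0.4, 5.4]
gripper_width: 0.001
```

Request:
carry_out --steps '[[[0.2, 0, 0.1], 0], [[0.6, 0, 0.1], 0], [[1.0, 0, 0.1], 0], [[1.5, 0, 0.1], 0], [[2.0, 0, 0.1], 0], [[2.5, 0, 0.1], 0], [[2.9, 0, 0.1], 0], [[3.0, 0, 0.1], 0], [[3.0, 0, 0.1], 0]]'

```text
time_s: 7.5
tcp_pos: [0.5763, 0.2127, 0.0726]
ee_rot: [[-0.999, 0.043, 0.009], [0.043, 0.999, 0.003], [-0.009, 0.003, -1.0]]
wrist_force: [1.1, -0.0, 6.2]
gripper_width: 0.001
```

```bash
python3 - <<'E'
from h import *
for n in("top","side"):
    im=r.capture(n);cv2.imwrite(f"pics/{n}2.png",im[:,:,::-1])
    for t in("lug_hole_end","lug_center"): print(n,t,[np.round(d["centre"],4).tolist() for d in r.place_of(n,t) if d["centre"][2]>.05])
goto(.657,.208,.0727,177.5)
E
```

```text
top lug_hole_end [[0.4698, 0.2186, 0.073]]
top lug_center [[0.5499, 0.2139, 0.0668]]
side lug_hole_end [[0.4774, 0.2181, 0.0697]]
side lug_center [[0.5535, 0.216, 0.071]]
t 7.8 tcp [0.5764 0.2128 0.0726] yaw 177.55 F [1.51 0.58 7.33] w 0.005 | shift cm [-8.08 -0.13  0.06] twist 0.05 j6 -128.0
```

Request:
carry_out --steps '[[[0, 0, -0.5], 0], [[0, 0, -3], 0], [[2, 0, -7], 0], [[6.7, 0, -8], 0], [[6.7, 0, -8], 0], [[6.7, 0, -8], 0]]' --gripper -1

```text
time_s: 8.4
tcp_pos: [0.5073, 0.2153, 0.152]
ee_rot: [[-0.999, 0.042, 0.008], [0.042, 0.999, 0.003], [-0.008, 0.003, -1.0]]
wrist_force: [0.1, 0.3, -0.0]
gripper_width: 0.003
```

Request:
carry_out --steps '[[[0, 0, 0], 0], [[0, 0, 0], 0], [[0, 0, 0], 0], [[0, 0, 0], 0], [[0, 0, 0], 0], [[0, 0, 0], 0]]' --gripper 1

```text
time_s: 9.0
tcp_pos: [0.5075, 0.2152, 0.1518]
ee_rot: [[-0.999, 0.042, 0.008], [0.042, 0.999, 0.003], [-0.008, 0.003, -1.0]]
wrist_force: [0.6, 0.3, 0.1]
gripper_width: 0.465
```

```bash
python3 - <<'E'
from h import *
for n in("top","side"):
    im=r.capture(n);cv2.imwrite(f"pics/{n}3.png",im[:,:,::-1])
    for t in("lug_hole_end","lug_center","lug_butt"): print(n,t,[np.round(d["centre"],4).tolist() for d in r.place_of(n,t) if d["centre"][2]>.05])
goto(.509,.216,.0727,177.5)
a=rect("top",cv2.imread("pics/top3.png"),.0727,.66,.32,.22,1800);b=rect("side",cv2.imread("pics/side3.png"),.0727,.66,.32,.22,1800)
cv2.imwrite("pics/v3.png",cv2.hconcat([a,b]))
E
```

```text
top lug_hole_end [[0.4728, 0.2191, 0.067]]
top lug_center []
top lug_butt [[0.6236, 0.2144, 0.07]]
side lug_hole_end [[0.4754, 0.2144, 0.0694]]
side lug_center [[0.5514, 0.2147, 0.07]]
side lug_butt [[0.6265, 0.2063, 0.0722]]
t 9.4 tcp [0.5073 0.2153 0.152 ] yaw 177.6 F [ 0.44 -0.29 -0.81] w 0.832 | shift cm [-0.1   0.05  7.93] twist 0.1 j6 -132.5
```

View pics/v3.png

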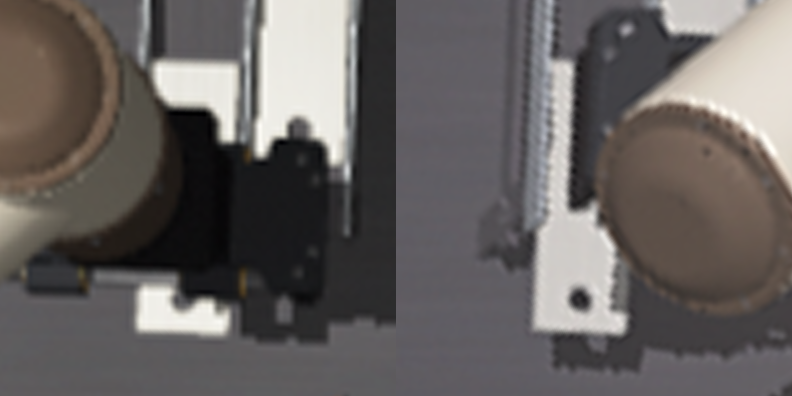

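The overhang is about 58 mm and the lug is still straight in its lane: hole end at (183,332) in the top half, hole visible at (580,298) in the side half. Next I descend and grip.

Request:
carry_out --steps '[[[0, 0.15, 0], 0], [[0, 0.15, 3], 0], [[0, 0.15, 6], 0], [[0, 0.15, 8.5], 0], [[0, 0.15, 9.6], 0], [[0, 0.15, 9.6], 0], [[0, 0.15, 9.6], 0]]' --gripper 1

```text
time_s: 10.1
tcp_pos: [0.509, 0.2176, 0.0569]
ee_rot: [[-0.999, 0.041, 0.01], [0.041, 0.999, 0.004], [-0.01, 0.004, -1.0]]
wrist_force: [0.3, 0.0, 0.5]
gripper_width: 1.0
```

Request:
carry_out --steps '[[[0, 0, 0], 0], [[0, 0, 0], 0], [[0, 0, 0], 0], [[0, 0, 0], 0], [[0, 0, 0], 0], [[0, 0, 0], 0], [[0, 0, 0], 0], [[0, 0, 0], 0], [[0, 0, 0], 0], [[0, 0, 0], 0]]' --gripper -1

```text
time_s: 11.1
tcp_pos: [0.5089, 0.2175, 0.057]
ee_rot: [[-0.999, 0.041, 0.01], [0.041, 0.999, 0.004], [-0.01, 0.004, -1.0]]
wrist_force: [-0.7, -1.6, 1.0]
gripper_width: 0.568
```

Request:
carry_out --steps '[[[0, 0, -0.2], 0], [[0, 0, -0.6], 0], [[0, 0, -1.2], 0], [[0, 0, -2], 0], [[0, 0, -3], 0], [[0, 0, -4.5], 0], [[0, 0, -6], 0], [[0, 0, -8], 0], [[0, 0, -10], 0], [[0, 0, -12], 0], [[0, 0, -13], 0], [[0, 0, -13], 0]]'

```text
time_s: 12.3
tcp_pos: [0.5083, 0.2176, 0.189]
ee_rot: [[-0.999, 0.041, 0.013], [0.041, 0.999, 0.006], [-0.013, 0.007, -1.0]]
wrist_force: [0.9, 0.5, -2.1]
gripper_width: 0.563
```

```bash
python3 - <<'E'
from h import *
for n in("top","side"):
    im=r.capture(n);cv2.imwrite(f"pics/{n}4.png",im[:,:,::-1])
    for t in("lug_hole_end","lug_center","lug_butt"): print(n,t,[np.round(d["centre"],4).tolist() for d in r.place_of(n,t) if d["centre"][2]>.05])
goto(.485,-.2005,.18,-173.7)
cv2.imwrite("pics/v4.png",cv2.resize(cv2.imread("pics/side4.png")[150:270,210:370],(800,600),interpolation=cv2.INTER_CUBIC))
E
```

```text
top lug_hole_end [[0.4704, 0.2186, 0.2006]]
top lug_center [[0.5499, 0.2135, 0.2002]]
top lug_butt [[0.622, 0.2115, 0.2013]]
side lug_hole_end []
side lug_center [[0.5497, 0.2176, 0.1972]]
side lug_butt [[0.6234, 0.2075, 0.1952], [0.5525, 0.215, 0.1983]]
t 12.7 tcp [0.5074 0.2168 0.1861] yaw 177.63 F [ 0.23 -0.1  -1.4 ] w 0.567 | shift cm [  0.51 -41.79   0.48] twist -8.67 j6 -132.6
```

View pics/v4.png

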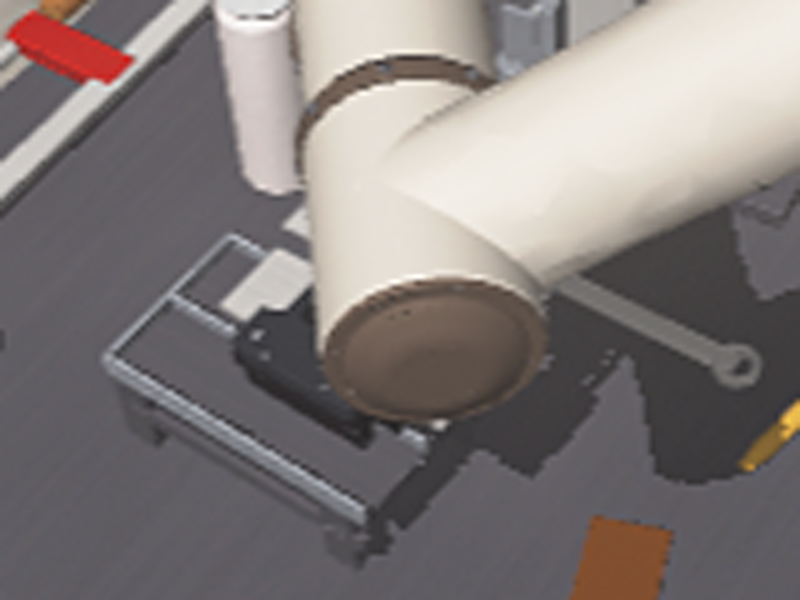

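Request:
carry_out --steps '[[[0.5, -4, 0], -0.8], [[1, -8, 0], -1.6], [[1.5, -12, 0], -2.4], [[2, -16, 0], -3.2], [[2.3, -20, 0], -4], [[2.3, -24, 0], -4.8], [[2.3, -28, 0], -5.6], [[2.3, -32, 0], -6.4], [[2.3, -36, 0], -7.4], [[2.3, -39.5, 0], -8.2], [[2.3, -41.5, 0], -8.7], [[2.3, -42, 0], -8.7], [[2.3, -42, 0], -8.7], [[2.3, -42, 0], -8.7]]'

```text
time_s: 14.1
tcp_pos: [0.467, -0.2012, 0.1845]
ee_rot: [[-0.994, -0.111, 0.008], [-0.111, 0.994, 0.003], [-0.008, 0.002, -1.0]]
wrist_force: [0.1, 0.2, -2.9]
gripper_width: 0.566
```

```bash
python3 - <<'E'
from h import *
goto(.467,-.2025,.075,-173.7)
s=r.sense();print(np.round(s["ee_rot"],3).tolist())
r.capture("top")
im=r.capture("side");t=r.capture("top")
for n in("top","side"):
  for k in("lug_hole_end","lug_center","lug_butt","seat"): print(n,k,[np.round(d["centre"],4).tolist() for d in r.place_of(n,k) if d["centre"][2]>.05])
goto(.467,-.2025,.075,-173.7)
a=rect("top",t[:,:,::-1].copy(),.192,.66,-.08,.22,1800);b=cv2.resize(im[110:220,280:390,::-1],(396,396),interpolation=cv2.INTER_CUBIC)
cv2.imwrite("pics/v5.png",cv2.hconcat([a,b]))
E
```

```text
t 14.1 tcp [ 0.467  -0.2012  0.1845] yaw -173.65 F [ 0.15  0.21 -2.9 ] w 0.566 | shift cm [ 0.11 -0.15 10.95] twist 0.05 j6 -78.4
[[-0.994, -0.111, 0.008], [-0.111, 0.994, 0.003], [-0.008, 0.002, -1.0]]
top lug_hole_end [[0.4291, -0.2048, 0.1963]]
top lug_center []
top lug_butt []
top seat [[0.6012, -0.1829, 0.0616]]
side lug_hole_end [[0.4353, -0.2076, 0.1968]]
side lug_center [[0.51, -0.1989, 0.1992]]
side lug_butt [[0.5852, -0.1915, 0.1951]]
side seat [[0.5994, -0.1907, 0.0604]]
t 14.65 tcp [ 0.4671 -0.2017  0.1847] yaw -173.66 F [ 0.36 -0.46 -2.64] w 0.565 | shift cm [ 0.11 -0.1  10.97] twist 0.04 j6 -78.4
```

View pics/v5.png

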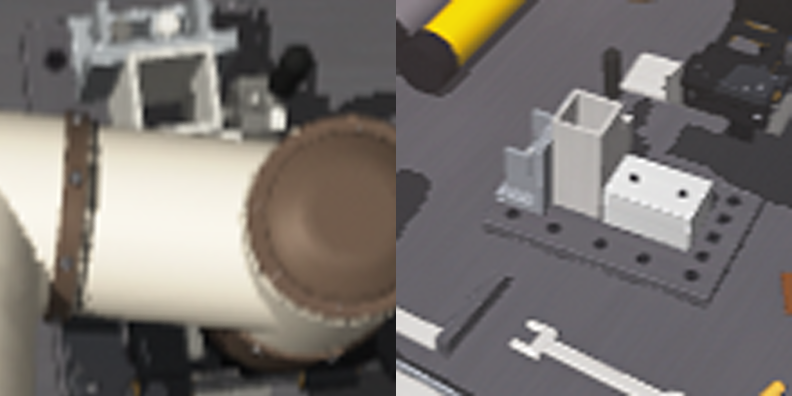

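Request:
carry_out --steps '[[[0, -0.1, 2], 0], [[0, -0.1, 5], 0], [[0, -0.1, 8], 0], [[0, -0.1, 10.5], 0], [[0, -0.1, 12], 0], [[0, -0.1, 12.8], 0], [[0, -0.1, 12.8], 0], [[0, -0.1, 12.8], 0]]'

```text
time_s: 15.45
tcp_pos: [0.4691, -0.2025, 0.0574]
ee_rot: [[-0.994, -0.111, 0.01], [-0.111, 0.994, 0.002], [-0.01, 0.001, -1.0]]
wrist_force: [0.4, -0.1, -2.4]
gripper_width: 0.567
```

```bash
python3 - <<'E'
from h import *
goto(.467,-.2025,.0483,-173.7)
im=r.capture("side");t=r.capture("top");cv2.imwrite("pics/top6.png",t[:,:,::-1])
for n in("top","side"):
  for k in("lug_hole_end","lug_center","lug_butt"): print(n,k,[np.round(d["centre"],4).tolist() for d in r.place_of(n,k) if d["centre"][2]>.05])
a=rect("side",im[:,:,::-1].copy(),.062,.66,-.08,.22,1800);b=cv2.resize(im[110:190,310:390,::-1],(396,396),interpolation=cv2.INTER_CUBIC)
cv2.imwrite("pics/v6.png",cv2.hconcat([a,b]))
E
```

```text
t 15.45 tcp [ 0.4691 -0.2025  0.0574] yaw -173.64 F [ 0.44 -0.06 -2.37] w 0.567 | shift cm [0.21 0.02 0.91] twist 0.06 j6 -78.2
top lug_hole_end [[0.4343, -0.2073, 0.0702]]
top lug_center [[0.5834, -0.1887, 0.0683]]
top lug_butt [[0.581, -0.192, 0.0691]]
side lug_hole_end [[0.4386, -0.2093, 0.0708]]
side lug_center [[0.5099, -0.195, 0.0728]]
side lug_butt [[0.5837, -0.1915, 0.0703]]
```

View pics/v6.png

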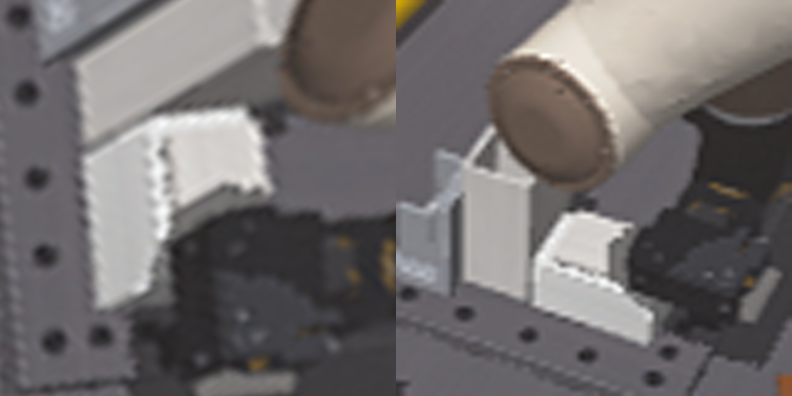

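Request:
carry_out --steps '[[[0, 0, 0.2], 0], [[0, 0, 0.4], 0], [[0, 0, 0.65], 0], [[0, 0, 0.65], 0]]'

```text
time_s: 16.25
tcp_pos: [0.4683, -0.2023, 0.0502]
ee_rot: [[-0.994, -0.11, 0.009], [-0.11, 0.994, 0.003], [-0.009, 0.002, -1.0]]
wrist_force: [-0.2, -0.1, -2.8]
gripper_width: 0.568
```

Request:
carry_out --steps '[[[-0.3, 0, 0], 0], [[-0.7, 0, 0], 0], [[-0.9, 0, 0], 0], [[-0.9, 0, 0], 0]]'

```text
time_s: 16.65
tcp_pos: [0.478, -0.2013, 0.0503]
ee_rot: [[-0.994, -0.111, 0.009], [-0.111, 0.994, 0.003], [-0.01, 0.001, -1.0]]
wrist_force: [-0.9, 0.3, -0.9]
gripper_width: 0.565
```

```bash
python3 - <<'E'
from h import *
goto(.4872,-.2003,.0483,-173.7)
im=r.capture("side")[:,:,::-1].copy();t=r.capture("top")[:,:,::-1].copy()
a=cv2.resize(im[125:165,335:375],(400,400),interpolation=cv2.INTER_CUBIC)
b=rect("top",t,.064,.64,-.13,.12,3400)[:400,:400]
cv2.imwrite("pics/v7.png",cv2.hconcat([a,b]))
E
```

```text
t 16.65 tcp [ 0.478  -0.2013  0.0503] yaw -173.65 F [-0.89  0.3  -0.93] w 0.565 | shift cm [-0.93 -0.    0.21] twist 0.05 j6 -78.4
```

View pics/v7.png

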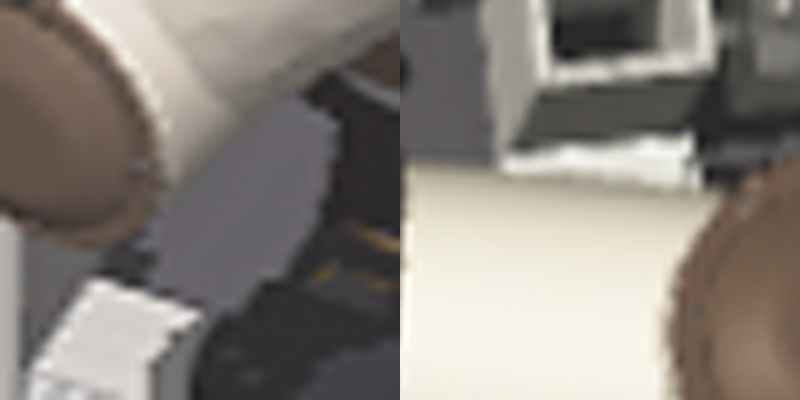

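Request:
carry_out --steps '[[[-0.2, 0, 0], 0], [[-0.4, 0, 0], 0], [[-0.5, 0, 0], 0], [[-0.5, 0, 0], 0]]'

```text
time_s: 17.15
tcp_pos: [0.4827, -0.2007, 0.0503]
ee_rot: [[-0.994, -0.111, 0.009], [-0.111, 0.994, 0.003], [-0.009, 0.002, -1.0]]
wrist_force: [0.2, -1.1, -1.3]
gripper_width: 0.567
```

Request:
carry_out --steps '[[[-0.1, 0, 0], 0], [[-0.2, 0, 0], 0], [[-0.2, 0, 0], 0]]'

```text
time_s: 17.45
tcp_pos: [0.4849, -0.2005, 0.0503]
ee_rot: [[-0.994, -0.111, 0.009], [-0.111, 0.994, 0.003], [-0.01, 0.002, -1.0]]
wrist_force: [0.1, -0.6, -1.6]
gripper_width: 0.563
```

Request:
carry_out --steps '[[[-0.1, 0, 0], 0], [[-0.1, 0, 0], 0]]'

```text
time_s: 17.65
tcp_pos: [0.4861, -0.2004, 0.0504]
ee_rot: [[-0.994, -0.111, 0.01], [-0.111, 0.994, 0.003], [-0.01, 0.001, -1.0]]
wrist_force: [0.7, -0.3, -2.0]
gripper_width: 0.564
```

Request:
carry_out --steps '[[[-0.1, 0, 0], 0], [[-0.1, 0, 0], 0]]'

```text
time_s: 17.85
tcp_pos: [0.4863, -0.2003, 0.0501]
ee_rot: [[-0.994, -0.11, 0.008], [-0.11, 0.994, 0.003], [-0.008, 0.002, -1.0]]
wrist_force: [-1.3, 0.4, -1.4]
gripper_width: 0.566
```

Request:
carry_out --steps '[[[-0.1, 0, 0], 0], [[-0.1, 0, 0], 0]]'

```text
time_s: 18.05
tcp_pos: [0.4863, -0.2002, 0.0498]
ee_rot: [[-0.994, -0.11, 0.006], [-0.11, 0.994, 0.003], [-0.006, 0.002, -1.0]]
wrist_force: [-3.3, -1.0, -2.0]
gripper_width: 0.561
```

Request:
carry_out --steps '[[[-0.1, 0, 0], 0], [[-0.1, 0, 0], 0]]'

```text
time_s: 18.25
tcp_pos: [0.4863, -0.2001, 0.0495]
ee_rot: [[-0.994, -0.11, 0.003], [-0.11, 0.994, 0.003], [-0.004, 0.003, -1.0]]
wrist_force: [-3.9, -0.5, -1.0]
gripper_width: 0.565
```

Request:
carry_out --steps '[[[0, 0, 0.05], 0], [[0, 0, 0.1], 0], [[0, 0, 0.1], 0]]'

```text
time_s: 18.55
tcp_pos: [0.4862, -0.2002, 0.0488]
ee_rot: [[-0.994, -0.11, 0.003], [-0.11, 0.994, 0.003], [-0.004, 0.003, -1.0]]
wrist_force: [-4.3, -1.0, 1.8]
gripper_width: 0.566
```

Request:
carry_out --steps '[[[-0.03, 0, 0.05], 0], [[-0.03, 0, 0.1], 0], [[-0.03, 0, 0.1], 0]]'

```text
time_s: 18.85
tcp_pos: [0.4863, -0.2002, 0.0486]
ee_rot: [[-0.994, -0.11, 0.003], [-0.11, 0.994, 0.003], [-0.003, 0.003, -1.0]]
wrist_force: [-6.6, -0.7, 6.9]
gripper_width: 0.567
```

Request:
carry_out --steps '[[[0.03, 0, -0.05], 0], [[0.03, 0, -0.05], 0], [[0.03, 0, -0.05], 0]]'

```text
time_s: 19.15
tcp_pos: [0.4862, -0.2002, 0.049]
ee_rot: [[-0.994, -0.11, 0.003], [-0.11, 0.994, 0.003], [-0.004, 0.003, -1.0]]
wrist_force: [-2.6, -0.4, -0.6]
gripper_width: 0.564
```

```bash
python3 - <<'E'
from h import *
im=r.capture("side")[:,:,::-1].copy()
a=cv2.resize(im[120:180,330:390],(600,600),interpolation=cv2.INTER_CUBIC)
cv2.imwrite("pics/v8.png",a)
goto(.4872,-.2003,.0483,-173.7)
E
```

```text
t 19.2 tcp [ 0.4862 -0.2002  0.049 ] yaw -173.67 F [-2.13 -0.78 -1.12] w 0.565 | shift cm [-0.09 -0.02  0.07] twist 0.03 j6 -78.7
```

View pics/v8.png

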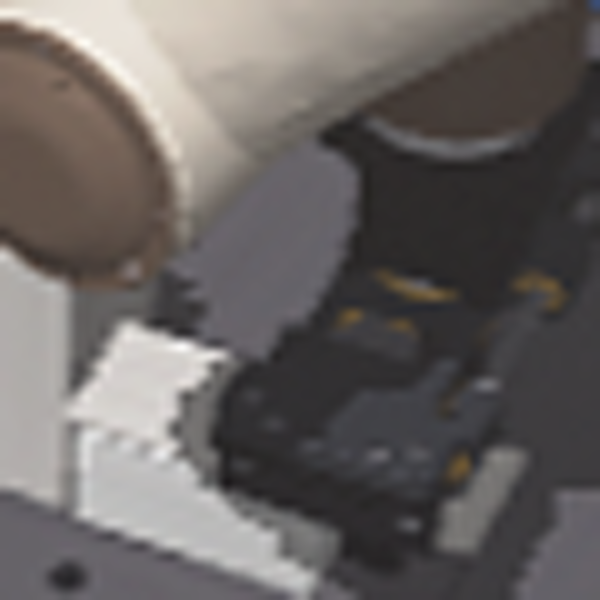

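Request:
carry_out --gripper 1 --steps '[[[0, 0, 0], 0], [[0, 0, 0], 0], [[0, 0, 0], 0], [[0, 0, 0], 0], [[0, 0, 0], 0], [[0, 0, 0], 0], [[0, 0, 0], 0], [[0, 0, 0], 0]]'

```text
time_s: 20.0
tcp_pos: [0.4863, -0.2002, 0.049]
ee_rot: [[-0.994, -0.11, 0.003], [-0.11, 0.994, 0.003], [-0.004, 0.003, -1.0]]
wrist_force: [0.2, -0.2, -0.0]
gripper_width: 0.994
```

Request:
carry_out --steps '[[[0, 0, -1], 0], [[0, 0, -4], 0], [[0, 0, -8], 0], [[0, 0, -12], 0], [[2, 0, -16], 0], [[4, -5, -17], 0], [[4, -10, -17], 0], [[4, -15, -17], 0], [[4, -20, -17], 0], [[4, -25, -17], 0], [[4, -28, -17], 0], [[4, -28, -17], 0]]'

```text
time_s: 21.2
tcp_pos: [0.4761, -0.4872, 0.217]
ee_rot: [[-0.994, -0.106, 0.002], [-0.106, 0.994, 0.003], [-0.003, 0.002, -1.0]]
wrist_force: [-0.6, 1.4, -0.8]
gripper_width: 0.999
```

```bash
python3 - <<'E'
from h import *
goto(.4872,-.2003,.0483,-173.7)
I={n:r.capture(n)[:,:,::-1].copy() for n in("top","side")}
for n in I:
  cv2.imwrite(f"pics/{n}9.png",I[n])
  for k in("lug_hole_end","lug_center","lug_butt","seat"): print(n,k,[np.round(d["centre"],4).tolist() for d in r.place_of(n,k) if d["centre"][2]>.05])
  R=rect(n,I[n],.064,.65,-.08,.24)
  g=cv2.cvtColor(R,cv2.COLOR_BGR2GRAY);print(n,"grey lug",np.median(g[620:700,400:480]))
cv2.imwrite("pics/v9.png",cv2.hconcat([cv2.resize(rect(n,I[n],.064,.66,-.1,.2),(400,400),interpolation=cv2.INTER_AREA) for n in I]))
E
```

```text
t 21.2 tcp [ 0.4761 -0.4872  0.217 ] yaw -173.92 F [-0.55  1.45 -0.81] w 0.999 | shift cm [-4.1  28.37 16.95] twist -0.22 j6 -51.7
top lug_hole_end [[0.4488, -0.2033, 0.0612]]
top lug_center [[0.5259, -0.1977, 0.0637]]
top lug_butt [[0.6029, -0.1878, 0.0606]]
top seat [[0.6035, -0.1847, 0.0608]]
top grey lug 234.0
side lug_hole_end [[0.4578, -0.2058, 0.0607]]
side lug_center [[0.5281, -0.1938, 0.0636]]
side lug_butt [[0.6041, -0.1888, 0.0616]]
side seat []
side grey lug 212.0
```

```bash
python3 - <<'E'
from h import *
# fixture-frame rectification: seat guess S, yaw 6.3; rows: from +10mm down to -160mm, cols y +45..-45, 4px/mm
S=np.array([.6027,-.1875]);c,s=np.cos(np.radians(6.3)),np.sin(np.radians(6.3))
def fr(n,im,z):
    P=[[*(S+[c*x-s*y,s*x+c*y]),z] for x,y in((.01,.045),(-.16,.045),(.01,-.045),(-.16,-.045))]
    H=cv2.getPerspectiveTransform(project(n,P).astype(np.float32),np.float32([[0,0],[0,680],[360,0],[360,680]]))
    return cv2.GaussianBlur(cv2.cvtColor(cv2.warpPerspective(im,H,(360,680),flags=cv2.INTER_CUBIC),cv2.COLOR_BGR2GRAY),(0,0),4).astype(float)
def edges(g,rows,lim=(14,34)):
    L=[];R=[]
    for q in rows:
        d=np.diff(g[q]);mid=180
        L.append(45-(np.argmax(d[mid-lim[1]*4:mid-lim[0]*4])+mid-lim[1]*4)/4)
        R.append(45-(np.argmin(d[mid+lim[0]*4:mid+lim[1]*4])+mid+lim[0]*4)/4)
    x=10-np.array(rows)/4
    return [np.round([np.polyval(p,-75),np.degrees(np.arctan(p[0]))],2).tolist() for p in(np.polyfit(x,L,1),np.polyfit(x,R,1))]
for n in("top","side"):
    a=fr(n,cv2.imread(f"pics/{n}9.png"),.064); b=fr(n,cv2.imread(f"pics/{n}0.png"),.060)
    print(n,"lug overhang L,R [y@-75mm, deg]",edges(a,range(440,600,8)),"whole",edges(a,range(160,600,8)))
    print(n,"riser before L,R",edges(b,range(160,380,8)))
    col=a[:,172:188].mean(1);d=np.diff(col);k=np.argmin(d[560:])+560
    print(n,"hole end x mm",round(10-k/4,1),"butt/tube edge x",round(10-(np.argmax(d[:120]))/4,1),"before",round(10-np.argmax(np.diff(b[:,172:188].mean(1))[:120])/4,1))
E
```

```text
top lug overhang L,R [y@-75mm, deg] [[26.22, -1.03], [-23.78, 0.37]] whole [[31.36, 4.68], [-26.71, -2.6]]
top riser before L,R [[30.14, 1.41], [-28.42, -0.33]]
top hole end x mm -150.2 butt/tube edge x 0.5 before -4.5
side lug overhang L,R [y@-75mm, deg] [[26.99, 0.31], [-26.3, -0.61]] whole [[27.27, 0.19], [-26.12, -0.46]]
side riser before L,R [[26.51, -1.0], [-30.06, -0.7]]
side hole end x mm -150.2 butt/tube edge x -0.5 before -3.8
```

```bash
cat > f.py <<'E'
from h import *
S=np.array([.6027,-.1875]);c,s=np.cos(np.radians(6.3)),np.sin(np.radians(6.3))
def fr(n,im,z):
    P=[[*(S+[c*x-s*y,s*x+c*y]),z] for x,y in((.06,.045),(-.16,.045),(.06,-.045),(-.16,-.045))]
    H=cv2.getPerspectiveTransform(project(n,P).astype(np.float32),np.float32([[0,0],[0,880],[360,0],[360,880]]))
    return cv2.cvtColor(cv2.warpPerspective(im,H,(360,880),flags=cv2.INTER_CUBIC),cv2.COLOR_BGR2GRAY).astype(float)
def hole(g,x,y=0,w=9):
    r0,c0=int((60-x)*4),int((45-y)*4);p=g[r0-w*4:r0+w*4,c0-w*4:c0+w*4];v=np.clip(np.percentile(p,70)-25-p,0,None)
    Y,X=np.mgrid[:p.shape[0],:p.shape[1]];return round(60-(r0-w*4+(v*Y).sum()/v.sum())/4,2),round(45-(c0-w*4+(v*X).sum()/v.sum())/4,2)
E
python3 - <<'E'
from f import *
for n in("top","side"):
    a=fr(n,cv2.imread(f"pics/{n}9.png"),.064);b=fr(n,cv2.imread(f"pics/{n}0.png"),.060)
    p=b[320:600,120:240];d=(p<150).astype(np.uint8);_,_,st,ce=cv2.connectedComponentsWithStats(d)
    print(n,"riser holes",[(round(60-(320+q[1])/4,1),round(45-(120+q[0])/4,1),int(t[4])) for q,t in zip(ce[1:],st[1:]) if t[4]>40])
    print(n,"lug hole",hole(a,-132))
    # riser-row profile after placing, y from +36 to -36
    print(n,"profile x-40..-70",[int(v) for v in a[400:520].mean(0)[28:336:4]])
    print(n,"profile x-105..-125",[int(v) for v in a[660:740].mean(0)[28:336:4]])
    print(n,"riser before",[int(v) for v in b[400:520].mean(0)[28:336:4]])
E
```

```text
top riser holes [(np.float64(-24.7), np.float64(-0.8), 928), (np.float64(-74.7), np.float64(-1.0), 950)]
top lug hole (np.float64(-132.04), np.float64(0.97))
top profile x-40..-70 [91, 92, 94, 101, 113, 129, 148, 163, 172, 181, 194, 210, 224, 232, 233, 233, 232, 232, 232, 231, 231, 231, 231, 231, 231, 231, 230, 230, 230, 230, 230, 230, 230, 231, 231, 231, 231, 231, 231, 230, 230, 229, 228, 228, 227, 227, 228, 228, 229, 229, 228, 228, 228, 229, 230, 231, 231, 231, 230, 230, 227, 219, 211, 213, 212, 193, 147, 90, 47, 33, 37, 42, 43, 42, 42, 42, 42]
top profile x-105..-125 [68, 61, 57, 56, 54, 52, 51, 53, 60, 74, 98, 130, 168, 202, 226, 237, 238, 235, 234, 233, 233, 233, 234, 234, 234, 234, 233, 233, 233, 232, 232, 232, 232, 233, 233, 232, 231, 231, 231, 231, 232, 232, 233, 234, 234, 233, 233, 233, 233, 233, 234, 234, 234, 235, 236, 237, 237, 237, 237, 238, 231, 204, 156, 99, 54, 34, 33, 39, 44, 44, 44, 43, 43, 43, 43, 43, 43]
top riser before [92, 92, 94, 98, 107, 121, 139, 157, 171, 183, 198, 215, 232, 244, 248, 247, 245, 244, 244, 243, 243, 243, 242, 242, 242, 242, 241, 242, 243, 243
[... 878 characters left out ...]
 206, 215, 219, 218, 217, 215, 213, 212, 211, 211, 211, 211, 211, 211, 211, 211, 211, 211, 210, 210, 209, 208, 207, 207, 207, 208, 209, 210, 210, 211, 211, 212, 212, 212, 212, 211, 211, 211, 211, 212, 213, 215, 218, 221, 224, 224, 220, 210, 193, 171, 147, 124, 106, 94, 89, 89, 91, 93, 95, 96, 97, 97]
side riser before [184, 184, 184, 185, 186, 186, 186, 184, 182, 181, 183, 188, 196, 206, 216, 222, 225, 225, 224, 223, 222, 222, 221, 221, 220, 219, 219, 219, 219, 219, 219, 219, 219, 220, 220, 220, 219, 219, 218, 218, 218, 218, 218, 219, 219, 220, 221, 221, 221, 220, 219, 219, 219, 219, 219, 218, 218, 218, 218, 218, 218, 219, 222, 226, 230, 230, 223, 208, 186, 158, 130, 106, 90, 82, 82, 86, 91]
```

The lug lies flat with its butt at the tube: its hole end measures 150 mm from the face. It sits about 1.8 mm towards +y of the riser's centre line, since both the right edges and the holes show it. I'll re-grip in place, centred on the riser, to nudge it over.

```bash
python3 -c "
from h import *
goto(.4865,-.2020,.13,-173.6)"
```

```text
t 21.7 tcp [ 0.4771 -0.4826  0.2187] yaw -173.6 F [-0.49  0.67  0.15] w 0.997 | shift cm [-4.02 27.77  8.95] twist -0.0 j6 -51.7
```

Request:
carry_out --steps '[[[0, 4, 0], 0], [[0, 8, 0], 0], [[0, 12, 0], 0], [[0, 16, 0], 0], [[-1, 20, 0], 0], [[-2, 24, 0], 0], [[-4, 27.8, 0], 0], [[-4, 27.8, 3], 0], [[-4, 27.8, 6], 0], [[-4, 27.8, 9], 0], [[-4, 27.8, 9], 0], [[-4, 27.8, 9], 0], [[-4, 27.8, 9], 0]]'

```text
time_s: 23.0
tcp_pos: [0.4876, -0.202, 0.1314]
ee_rot: [[-0.994, -0.112, 0.007], [-0.112, 0.994, 0.002], [-0.008, 0.001, -1.0]]
wrist_force: [0.4, 0.1, 0.3]
gripper_width: 0.997
```

```bash
python3 -c "
from h import *
goto(.4862,-.2020,.050,-173.6);print(np.round(r.sense()['ee_rot'],3).tolist())"
```

```text
t 23.0 tcp [ 0.4876 -0.202   0.1314] yaw -173.57 F [0.4  0.07 0.29] w 0.997 | shift cm [0.2  0.01 8.14] twist 0.03 j6 -78.5
[[-0.994, -0.112, 0.007], [-0.112, 0.994, 0.002], [-0.008, 0.001, -1.0]]
```

Request:
carry_out --steps '[[[0.2, 0, 2], 0], [[0.2, 0, 5], 0], [[0.2, 0, 7], 0], [[0.2, 0, 8.1], 0], [[0.2, 0, 8.1], 0], [[0.2, 0, 8.1], 0]]'

```text
time_s: 23.6
tcp_pos: [0.4873, -0.2024, 0.0517]
ee_rot: [[-0.994, -0.112, 0.01], [-0.112, 0.994, 0.001], [-0.01, -0.0, -1.0]]
wrist_force: [0.5, -0.2, -0.0]
gripper_width: 1.004
```

```bash
python3 -c "
from h import *
goto(.4862,-.2020,.050,-173.6)"
```

```text
t 23.6 tcp [ 0.4873 -0.2024  0.0517] yaw -173.55 F [ 0.52 -0.2  -0.03] w 1.004 | shift cm [0.11 0.05 0.17] twist 0.05 j6 -78.4
```

Request:
carry_out --steps '[[[0.05, 0.05, 0.1], 0], [[0.05, 0.05, 0.1], 0]]'

```text
time_s: 23.8
tcp_pos: [0.4876, -0.202, 0.0519]
ee_rot: [[-0.994, -0.112, 0.012], [-0.112, 0.994, 0.001], [-0.012, -0.001, -1.0]]
wrist_force: [-0.5, -1.0, 0.5]
gripper_width: 0.996
```

Request:
carry_out --gripper -1 --steps '[[[0, 0, 0], 0], [[0, 0, 0], 0], [[0, 0, 0], 0], [[0, 0, 0], 0], [[0, 0, 0], 0], [[0, 0, 0], 0], [[0, 0, 0], 0], [[0, 0, 0], 0], [[0, 0, 0], 0]]'

```text
time_s: 24.7
tcp_pos: [0.4874, -0.202, 0.0518]
ee_rot: [[-0.994, -0.112, 0.012], [-0.112, 0.994, 0.001], [-0.012, -0.001, -1.0]]
wrist_force: [-0.7, 0.9, -0.5]
gripper_width: 0.559
```

Request:
carry_out --steps '[[[-0.05, 0, 0], 0], [[-0.1, 0, 0], 0], [[-0.1, 0, 0], 0]]'

```text
time_s: 25.0
tcp_pos: [0.4875, -0.2019, 0.0517]
ee_rot: [[-0.994, -0.112, 0.01], [-0.112, 0.994, 0.001], [-0.01, -0.0, -1.0]]
wrist_force: [-3.3, 0.3, 2.1]
gripper_width: 0.564
```

Request:
carry_out --steps '[[[0.02, 0, 0], 0], [[0.02, 0, 0], 0]]'

```text
time_s: 25.2
tcp_pos: [0.4875, -0.2019, 0.0518]
ee_rot: [[-0.994, -0.112, 0.01], [-0.112, 0.994, 0.001], [-0.01, -0.0, -1.0]]
wrist_force: [-1.2, -0.2, 0.7]
gripper_width: 0.565
```

Request:
carry_out --gripper 1 --steps '[[[0, 0, 0], 0], [[0, 0, 0], 0], [[0, 0, 0], 0], [[0, 0, 0], 0], [[0, 0, 0], 0], [[0, 0, 0], 0], [[0, 0, 0], 0], [[0, 0, 0], 0]]'

```text
time_s: 26.0
tcp_pos: [0.4875, -0.202, 0.0518]
ee_rot: [[-0.994, -0.112, 0.01], [-0.112, 0.994, 0.001], [-0.01, -0.0, -1.0]]
wrist_force: [0.6, 0.9, 0.8]
gripper_width: 0.997
```

Request:
carry_out --steps '[[[0, 0, -1], 0], [[0, 0, -4], 0], [[0, 0, -8], 0], [[0, 0, -12], 0], [[2, 0, -16], 0], [[4, -5, -17], 0], [[4, -10, -17], 0], [[4, -15, -17], 0], [[4, -20, -17], 0], [[4, -25, -17], 0], [[4, -28, -17], 0], [[4, -28, -17], 0]]'

```text
time_s: 27.2
tcp_pos: [0.4767, -0.4887, 0.2203]
ee_rot: [[-0.994, -0.108, 0.01], [-0.108, 0.994, 0.001], [-0.01, -0.001, -1.0]]
wrist_force: [-0.4, 0.9, -0.2]
gripper_width: 0.999
```

```bash
python3 - <<'E'
from f import *
print(r.sense()["time_s"])
for n in("top","side"):
    im=r.capture(n)[:,:,::-1].copy();cv2.imwrite(f"pics/{n}10.png",im)
    a=fr(n,im,.064)
    print(n,"lug hole",hole(a,-132),"was",hole(fr(n,cv2.imread(f"pics/{n}9.png"),.064),-132))
    for lab,g in(("now",a),("was",fr(n,cv2.imread(f"pics/{n}9.png"),.064))):
        R=[]
        for r0 in(620,660,700,740):
            p=g[r0:r0+30].mean(0);half=140
            R.append((round(45-np.interp(half,p[40:160],range(40,160))/4,1), round(45-(360-np.interp(half,p[::-1][40:160],range(40,160)))/4,1)))
        print(lab,"edges L,R at x-95..-125",[(float(u),float(v)) for u,v in R])
    col=a[:,170:195].mean(1);k=np.argmin(np.diff(col)[800:])+800;print("hole end x",60-k/4)
    print(n,[(np.round(d["centre"],4).tolist()) for k in("lug_center","lug_butt","short_lug") for d in r.place_of(n,k) if d["centre"][2]>.05])
E
```

```text
27.2
top lug hole (np.float64(-132.32), np.float64(-1.21)) was (np.float64(-132.04), np.float64(0.97))
now edges L,R at x-95..-125 [(25.7, -26.6), (25.6, -26.5), (25.0, -26.5), (25.1, -5.2)]
was edges L,R at x-95..-125 [(27.5, -24.9), (27.0, -24.5), (26.6, -24.7), (5.2, -24.7)]
hole end x -151.0
top [[0.5269, -0.1986, 0.0592], [0.6022, -0.1891, 0.0667], [0.6214, 0.1508, 0.0664]]
side lug hole (np.float64(-131.88), np.float64(-2.2)) was (np.float64(-131.6), np.float64(0.04))
now edges L,R at x-95..-125 [(25.7, -29.2), (24.8, -29.5), (24.4, -30.0), (24.3, -5.2)]
was edges L,R at x-95..-125 [(27.1, -27.6), (26.4, -27.5), (26.1, -27.6), (26.1, -27.8)]
hole end x -151.0
side [[0.5312, -0.1954, 0.0626], [0.6036, -0.1888, 0.0626], [0.6175, 0.1571, 0.0697]]
```

```bash
python3 -c "
from station import r
print(r.finish_job())"
```

```text
the job is handed in; nothing more can be done
None
```

I handed the job in at about 28 s of the 72 s allowed. The long lug lies on the riser with its plain end at the tube, and the robot is clear of everything.

- **Slide:** I pressed lightly with the shut fingertips, about 5–7 N. The lug slid along its lane until its hole end hung about 58 mm past the tray's front.
- **Lift and lay:** I gripped the overhanging end across its width, about 33 mm from the end face, lifted it, and laid it on the riser. I eased it forward until it touched the tube. The highest readings were about 7 N along the lug, and 7 N down on the riser while seating it.
- **Correction:** the first check showed the lug about 2 mm to the +y side of the riser's centre line. I re-gripped it in place to move it over, eased it to the tube again at about 3 N, and let go.

**Last checks:**
- **In line:** in the top camera the lug's hole is within about 0.3 mm of the line through the riser's holes. The side camera puts it about 1 mm off.
- **Square:** I didn't re-measure the angle after the correction. The re-grip pose was turned to within about 0.2° of the fixture.
- **Height:** the networks put the lug at the riser's height, though single readings varied by 3–4 mm.
- **Gap to the tube:** the hole moved about 0.3 mm away from the tube between the two placings. A gap of that size at the tube can't be ruled out.
- **Disagreements:** the side camera showed a larger sideways offset than the top one throughout. The networks' seat estimates spread by several millimetres.
- **Not viewed:** I had used all 12 pictures before the lug was released, so both checks after it rest on measurements from the images. I didn't check the tools on the bench afterwards. The short lug was found at its original place.

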